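# Jack up the insole press and hold it

### The job

Pick up the red lever jack and stand it on the table with its saddle centred under the yellow-marked lift pad of the insole press. Give its handle at least one trial pump, all the way down and then all the way back up, then push the handle all the way down again and finish while still holding it down, so that the jack alone keeps the press plate raised. Keep the robot off the press itself, do not tip the jack, and leave the other things on the table where they are.

Things in the scene. Friction and masses are not known exactly. Their poses are not given: they have to be found in the camera images.
- jack: Loose red lever jack, 0.9 kg. Origin: underside, below the pump block's centre; x points to the saddle (at x = +70 mm), z up. Black base plate: x -125 to +100 mm, 70 mm wide, 8 mm thick. Red pump block, 36 x 36 mm upright, 82 mm high, at the origin: grasp it there from above, fingers closing along y. The handle points towards -x.
- jack_grip (a point): Grasp point in the pump block of the jack: on its centre line, 60 mm above the jack's underside.
- saddle_top (a point): Centre of the flat top of the jack's steel saddle (disc 32 mm across), at x = +70 mm in the jack's frame, 62 mm above the jack's underside with the handle up. It rises 28 mm, in proportion to the handle's turn, as the handle goes fully down.
- handle_bar (a point): Centre of the black cross bar at the handle's end (bar along the jack's y, 66 mm long, 18 mm thick). Handle up: jack frame x = -117 mm, z = 91 mm. Handle fully down: x = -123 mm, z = 32 mm. It swings about a pivot at x = -25 mm, z = 52 mm, radius 100 mm.
- jack_handle (a joint): Turn of the jack's handle in rad: 0 = fully up (rest, it springs back there by itself when let go), 0.6 = fully down against its stop. Pushing it down takes 2 to 5 N at the bar, and 8 to 20 N once the saddle lifts the press plate.
- lift_pad (a point): Lift point: centre of the flat underside of a steel lug (50 mm wide, 14 mm thick) at the front of the press plate, right below the yellow disc (40 mm across) on its top. 76 mm above the table with the plate down; free space below. x points into the press (the jack should face so). The lug's front edge lies 22 mm in front (-x); the green base begins 50 mm behind.
- platen (a joint): Height in m by which the aluminium press plate (1.3 to 2.5 kg, it slides straight up on two posts and falls by itself) is raised: 0 = down on the insole boards, about 0.014 with the jack's handle fully down.
- press: The fixed green insole press: base 170 x 200 mm, two posts and a crosshead, 244 mm high. Origin: on the table 100 mm in front of the lift pad; its x axis points into the press, z up.
- hammer: cobbler's hammer, wooden handle and steel head, 240 mm long, lying flat near the left edge of the work area; origin under its middle. To be left alone.
- dye_tin: low steel tin with black lid, 48 mm across, 45 mm high, standing between the jack and the press; origin under its centre. To be left alone.
- tape_roll: blue ring-shaped roll, 52 mm across, 20 mm high, lying flat between the robot and the jack and press; origin under its centre. To be left alone.
- brush: flat hand brush, 170 mm long, lying on the right; origin under its middle. To be left alone.
- last: wooden shoe last, 150 mm long, 85 mm high at the heel, standing on the right; origin under its middle. To be left alone.
- glue_jar: amber jar, 64 mm across, 85 mm high, standing on the left; origin under its centre. To be left alone.
Things that resemble listed ones, but are neither listed nor needed, are in the scene too. Of the things that look like the jack, the larger one is meant.

How it is judged:
On the way, in this order (a step that is already met when the one before it is completed fails the run):
1. the jack stands on the table, its saddle centred under the lift pad, handle up (horizontal distance between saddle_top and lift_pad below 0.012 m and angle between jack's own z axis and vertical below 0.06 rad and height (world z) of jack below 0.005 m and value of joint jack_handle below 0.12 rad), for 0.2 s.
2. trial pump: handle down, press plate raised (value of joint jack_handle above 0.5 rad and value of joint platen above 0.007 m), for 0.05 s.
3. handle back up, press plate down (value of joint jack_handle below 0.12 rad and value of joint platen below 0.003 m), for 0.05 s.
At the end, for the whole second after the job is handed in: The jack stands flat on the table with its saddle within 12 mm (level) of the lift pad's centre, the robot is holding the handle down (over 0.5 of 0.6 rad, pushing over 2 N), the jack carries the press plate (over 5 N) raised by more than 7 mm, and the robot does not touch the press (all of step 2 and horizontal distance between saddle_top and lift_pad below 0.012 m and angle between jack's own z axis and vertical below 0.06 rad and height (world z) of jack below 0.005 m and contact force between jack and press above 5 N and contact force between any of the fingers, the arm and jack above 2 N and contact force between each of the arm, the fingers and press below 1 N); the arm keeps its last pose, push and grip.
It fails at once if the jack is tipped over by more than about 30 degrees (angle between jack's own z axis and vertical above 0.5 rad).
It fails at once if the robot pushes on the press itself (over 5 N) (contact force between any of the arm, the fingers and press above 5 N).
It fails at once if another thing on the table is moved by more than 30 mm (distance of any of hammer, dye_tin, tape_roll, brush, last, glue_jar from where it was at the start of the episode above 0.03 m).
It also fails if it takes over 61 s, if anything falls off the work surface, if the arm or the gripper's body presses on something with over 40 N, if the wrist force passes 120 N, or if a joint passes its speed limit or range.

### The arm

A 6-joint arm with a two-finger parallel gripper is mounted at the origin on the work surface. World frame = base frame: x ahead of the robot, y to its left, z up, the work surface at z = 0. Lengths are in m, angles in rad, forces in N, time in s.
With the tool pointing down it reaches from about 0.375 to 0.9 m from the base axis. Payload 3.1 kg.
Tool frame: the origin (TCP) lies between the finger pads; the fingertips stand 19 mm ahead of it and the grasp point (between the pads) is the TCP; z points along the fingers, y is the line along which they close (so a half turn about z gives the same grasp; the last joint's range is limited). The gripper opens to 87 mm and grips with 3 to 60 N. Pads are 19 mm wide; open, the fingers measure 117 mm over their backs; the gripper's body (75 mm by 190 mm) begins 51 mm behind the grasp point.
Start: joints at [0.994, 0.527, 1.433, -0, 1.181, -0.178], TCP at [0.243, 0.576, 0.242] pointing down, gripper open.
Joint ranges: [-3.08, 3.08], [-0.75, 2.2], [0.22, 2.44], [-1.43, 4.57], [0, 2.65], [-2.85, 2.85]. Speed limits (rad/s): [2.79, 2.79, 3.14, 3.14, 3.14, 3.14].

### API

Orientations are given as a unit quaternion [x, y, z, w].
In Python, from rig import robot, camera, camera_info, hand_in gives the robot as it stands.
- The arm moves only by the shell command python3 -m handwheel 'ROWS' [FORCE]. ROWS is a JSON object of lists of equal length, an entry for each row: "hand": the opening, from 0 (shut) to 1 (fully open); "translation": the shift along the world's x, y, z in mm, a list of three; "turn": the turn, a rotation vector about the world's x, y, z in rad, a list of three. In form: {"hand": [hand, ...], "translation": [[tx, ty, tz], ...], "turn": [[ax, ay, az], ...]}. A call has 1 to 12 rows; each row is the pose to reach, as a shift and turn from the pose commanded when the call began; what a row does not reach only later rows make up. A row lasts 1/12 s, in which the tool goes at most 41.7 mm and 7.16 degrees, less where a joint would pass 70% of its speed; a pose out of reach is approached as far as the arm can. A call with a gripper value outside its range is refused whole. The fingers move at their own pace and stop on an object; FORCE is the grip in N (left out, the last holds). Time passes only in rows, so rows that repeat a pose let the fingers close. It gives the time, the measured TCP pose, the force, the opening and the grip force at its end, in the units of the state.
- robot.get_obs(): the state, without advancing time (a new reading comes with each control period).
- camera(name): name is "scene" or "top" or "wrist"; returns (picture, depth): 384x512x3 uint8, red, green, blue; 384x512 float32, m along the optical axis (not along the pixel's ray), 0 where there is no reading.
- camera_info(name): a dict with "vertical_fov" (degrees; the focal length in pixels is half the picture's height over the tangent of half this angle, whatever the lens; pixels are square), "cx", "cy" (the principal point, pixels), "world_from_camera" (4x4, takes a point from camera to world coordinates). Camera axes: x right, y down, z forward; pixel columns grow to the right and rows downward; lengths in m; the calibration is good to about 2 mm. A picture is of the moment at which its call begins: read the wrist's pose just before it. camera_info takes no time and is no camera call; for the wrist camera it gives the pose at the moment of the call.
- hand_in(): hands the job in; it is judged then, once.
The state is a dict: "time": time; "q": joint angles; "joint_velocities": joint speeds; "joint_torque": joint torques, N m; "position": TCP position; "tool_rot": TCP orientation; "ft_force": force on the tool from outside, world axes, zero at the start; "moment": the same for the moment, N m; "grip_width": finger opening in m; "grip_force": force on a finger pad.
Only numpy, scipy, OpenCV 4.12 (cv2) and the standard library are available. Lean on these libraries where they do the work, as an engineer would, in place of code of your own. Each camera call takes 0.05 s, during which the arm holds its last target. There are 200 camera calls.

## Working session

There is one attempt and no reset: what is moved stays moved. The work goes in short steps, Python scripts to look and compute and a shell command to move; the robot and the scene stay as the last step left them, time stands still between calls to the robot, and variables do not carry over. Pictures are saved under pics/ and viewed, at most 10 in all, crops included, and the job is handed in when it is done.

```bash
mkdir -p pics
cat > h.py <<'E'
import numpy as np,cv2
from rig import robot,camera,camera_info,hand_in
def K(n):
    i=camera_info(n); f=192/np.tan(np.radians(i["vertical_fov"])/2); return f,i["cx"],i["cy"],np.array(i["world_from_camera"])
def cloud(n,d,k=None):
    f,cx,cy,T=k or K(n); v,u=np.mgrid[:384,:512]
    p=np.stack([(u-cx)/f*d,(v-cy)/f*d,d],-1); return p@T[:3,:3].T+T[:3,3]
def save(n,img): cv2.imwrite("pics/"+n,cv2.cvtColor(img,cv2.COLOR_RGB2BGR))
E
python3 - <<'E'
from h import *
for n in("scene","top"):
    k=K(n);im,d=camera(n);np.savez(n,im=im,P=cloud(n,d,k),d=d);print(n,k);save(n+".png",cv2.resize(im,(800,600),interpolation=cv2.INTER_CUBIC))
print(robot.get_obs())
E
```

```text
scene (np.float64(368.99983111986586), 253.30730856859162, 190.22688873320217, array([[ 7.06602155e-01,  3.86456867e-01, -5.92760057e-01,
         1.08592491e+00],
       [ 7.07610394e-01, -3.87043843e-01,  5.91172220e-01,
        -6.20976472e-01],
       [-9.61566453e-04, -8.37166742e-01, -5.46946909e-01,
         6.23133544e-01],
       [ 0.00000000e+00,  0.00000000e+00,  0.00000000e+00,
         1.00000000e+00]]))
top (np.float64(356.952176681127), 254.91894261061717, 195.35825927938495, array([[ 1.20914370e-03, -9.82791425e-01,  1.84714787e-01,
         2.98502692e-01],
       [-9.99912692e-01, -3.61880681e-03, -1.27087506e-02,
         6.30531361e-03],
       [ 1.31584983e-02, -1.84683294e-01, -9.82709995e-01,
         1.25619703e+00],
       [ 0.00000000e+00,  0.00000000e+00,  0.00000000e+00,
         1.00000000e+00]]))
{'time': 0.1, 'q': array([ 9.93512154e-01,  5.28353004e-01,  1.43376819e+00, -9.82631925e-06,
        1.18140193e+00, -1.78507108e-01]), 'joint_velocities': array([ 2.16355153e-04, -3.35211632e-03, -2.87519389e-03,  8.40833507e-05,
       -1.13484608e-03,  8.83261038e-04]), 'joint_torque': array([ 9.72477847e-05, -4.40983415e+01, -1.77150017e+01,  6.34853239e-02,
        5.33653074e-02, -4.05621768e-05]), 'position': array([0.2423178 , 0.57544105, 0.24068377]), 'tool_rot': array([ 1.98068090e-01,  9.80187788e-01, -8.98803650e-04, -3.51913838e-04]), 'ft_force': array([ 0.34932644,  0.79761066, -0.82381951]), 'moment': array([-0.00366946, -0.02353904, -0.03150139]), 'grip_force': 0.0, 'grip_width': 0.08687591478960521}
```

View pics/top.png

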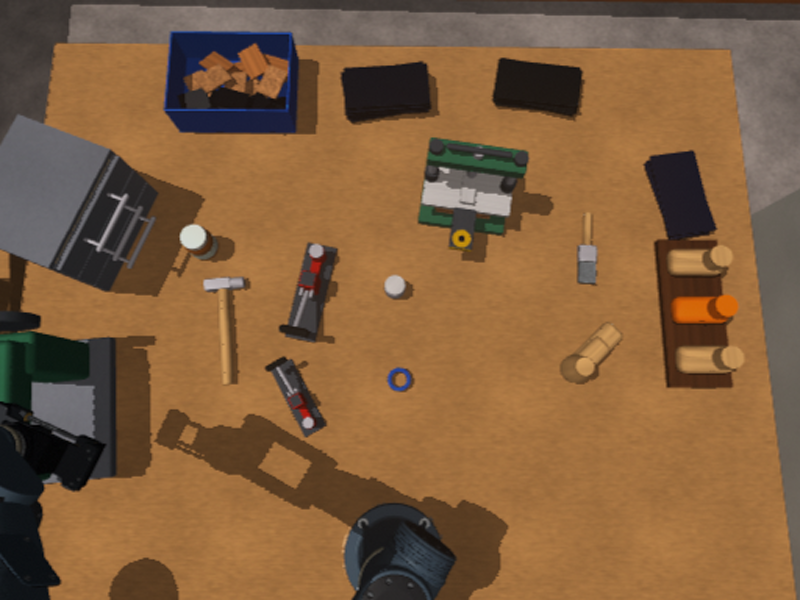

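View pics/scene.png

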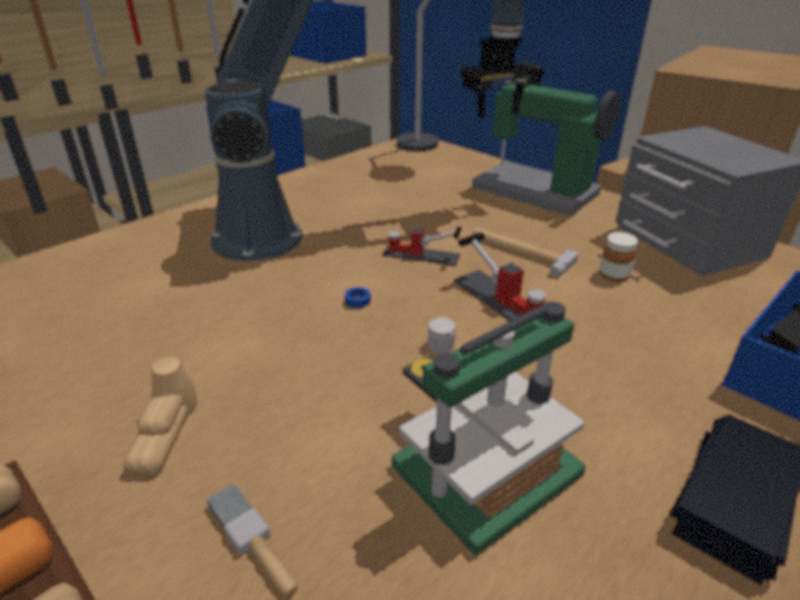

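Top view: the jack-like things are at (310,290), the larger, with its saddle (316,250) and cross bar (296,330), and at (297,397), clearly smaller. The larger one is meant. The lift disc is at (461,239), the tin at (395,286), and the tape at (400,380). I'll confirm this in an enlarged crop and measure.

Run:
```python
from h import *
t=np.load("top.npz");s=np.load("scene.npz")
a=cv2.resize(t["im"][145:285,160:230],(400,800))[:600];b=cv2.resize(t["im"][80:165,255:345],(400,378))
a=cv2.resize(t["im"][145:285,160:230],(300,600),interpolation=cv2.INTER_CUBIC);b=cv2.resize(t["im"][80:170,260:345],(500,529),interpolation=cv2.INTER_CUBIC)
o=np.zeros((600,800,3),np.uint8);o[:,:300]=a;o[:529,300:]=b;save("crop.png",o)
for n,z in(("top",t),("scene",s)):
    im=z["im"];P=z["P"];h=cv2.cvtColor(im,cv2.COLOR_RGB2HSV);ok=z["d"]>0
    Y=ok&(h[...,0]>20)&(h[...,0]<33)&(h[...,1]>180)&(h[...,2]>120)
    R=ok&((h[...,0]<6)|(h[...,0]>174))&(h[...,1]>150)&(h[...,2]>60)
    W=(P[...,0]>.2)&(P[...,0]<.8)&(P[...,1]>-.3)&(P[...,1]<.4)
    for nm,m in(("Y",Y),("R",R)):
        c,l,st,ce=cv2.connectedComponentsWithStats((m&W).astype(np.uint8))
        for i in range(1,c):
            if st[i,4]>15:
                q=P[l==i];print(n,nm,st[i],q.mean(0).round(4),q.min(0).round(3),q.max(0).round(3))
# jack cloud heights from top
P=t["P"];m=(P[...,2]>.004)&(P[...,2]<.12)
c,l,st,ce=cv2.connectedComponentsWithStats(m.astype(np.uint8))
for i in range(1,c):
    q=P[l==i]
    if st[i,4]>40 and .2<q[:,0].mean()<.85 and abs(q[:,1].mean())<.4:
        (cx,cy),(w,hh),an=cv2.minAreaRect(q[:,:2].astype(np.float32));print(st[i],round(cx,3),round(cy,3),round(w,3),round(hh,3),round(an,1),q[:,2].max().round(3))
```

```text
top Y [290 147  11  12  85] [ 0.6673 -0.1451  0.092 ] [ 0.647 -0.163  0.085] [ 0.688 -0.128  0.097]
top R [191 163  17  26 122] [0.6028 0.1775 0.043 ] [0.557 0.159 0.008] [0.642 0.207 0.086]
top R [187 251  12  17  64] [0.3028 0.1971 0.0281] [0.283 0.183 0.003] [0.336 0.214 0.063]
scene R [250 149  21  15 157] [0.3097 0.191  0.0262] [0.273 0.169 0.005] [0.337 0.211 0.059]
scene R [317 173  28  27 379] [0.5951 0.1737 0.041 ] [0.56  0.154 0.007] [0.658 0.195 0.08 ]
[ 267  105   64   57 2249] 0.746 -0.159 0.224 0.21 78.9 0.12
[ 177  155   38   64 1225] 0.567 0.194 0.091 0.231 74.9 0.105
[245 175  14  16 164] 0.574 -0.001 0.046 0.051 50.4 0.051
[130 177  28  70 662] 0.479 0.376 0.246 0.09 5.4 0.032
[169 228  39  52 688] 0.335 0.217 0.184 0.058 28.1 0.079
[247 235  16  17 113] 0.367 -0.008 0.052 0.051 69.8 0.027
```

View pics/crop.png

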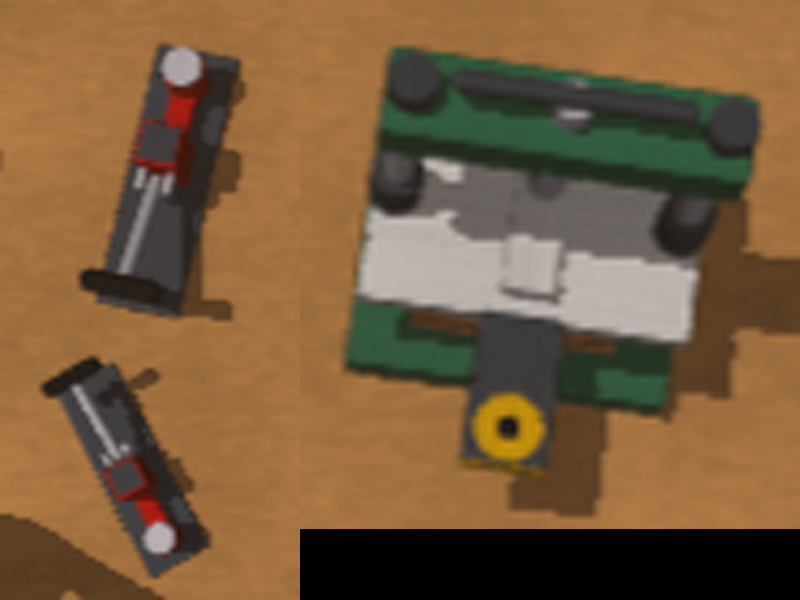

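```bash
cat >> h.py <<'E'
def ray(n,u,v,z,k=None):
    f,cx,cy,T=k or K(n); d=T[:3,:3]@np.array([(u-cx)/f,(v-cy)/f,1]); o=T[:3,3]; return (o+d*(z-o[2])/d[2])
E
python3 - <<'E'
from h import *
t=np.load("top.npz");P=t["P"]
J=lambda x,y,z:ray("top",160+x/4.286-.5,145+y/4.286-.5,z)
B=lambda x,y,z:ray("top",260+x/5.882-.5,80+y/5.882-.5,z)
def yaw(a,b):d=b-a;return np.degrees(np.arctan2(d[1],d[0])).round(1)
print("saddle",J(181,66,.062),"block",J(158,143,.082),"bar",J(122,285,.1))
c=[J(163,45,.008),J(238,62,.008),J(182,315,.008)];print("corners",*c,yaw(c[2],c[1]),"len",np.linalg.norm(c[1]-c[2]),"w",np.linalg.norm(c[1]-c[0]))
print("centre-> ",(c[0]+c[2])/2)
print("disc",B(508,427,.09),"lug yaw",yaw(B(462,460,.09),B(478,320,.09)),yaw(B(547,470,.09),B(563,322,.09)))
print("base yaw",yaw(B(347,372,.02),B(668,410,.02))+90, "cross",yaw(B(390,50,.244),B(757,97,.244))+90)
# stereo for saddle & block: depths
for nm,(u,v) in dict(saddle=(202,160),block=(196.5,178),bar=(188,211),disc=(295,149),tin=(252,183)).items(): print(nm,P[int(v),int(u)],t["d"][int(v),int(u)])
# scene saddle top ~ (537,297)/1.5625 ; block top (511,270)
s=np.load("scene.npz");print(s["P"][190,343],s["P"][172,327],ray("scene",343.5,189.5,.062),ray("scene",326.5,172,.082),ray("scene",268.5,235.5,.09))
E
```

```text
saddle [0.64720505 0.17517293 0.062     ] block [0.57848788 0.18859876 0.082     ] bar [0.46313646 0.20964801 0.1       ]
corners [0.68132272 0.19854269 0.008     ] [0.666721   0.13482951 0.008     ] [0.45159959 0.1759291  0.008     ] -10.8 len 0.219012317169036 w 0.06536496405646904
centre->  [0.56646115 0.18723589 0.008     ]
disc [ 0.66913802 -0.31910984  0.09      ] lug yaw -8.7 -8.8
base yaw -6.700000000000003 cross -7.400000000000006
saddle [0.64754841 0.17456945 0.05959599] 1.2382473
block [0.57790901 0.18974054 0.08243833] 1.2027436
bar [0.46361931 0.21014654 0.09650877] 1.1675462
disc [ 0.67928256 -0.14542251  0.08975114] 1.218542
tin [0.29850269 0.00630531 1.25619703] 0.0
[0.65206436 0.16529688 0.06009474] [0.5800417  0.18675157 0.07958048] [0.65308062 0.16578948 0.062     ] [0.58126787 0.18213237 0.082     ] [ 0.6622961  -0.15092966  0.09      ]
```

```bash
python3 -m handwheel '{"hand":[1,1,1,1,1,1,1,1,1,1,1,1],"translation":[[300,-380,20],[300,-380,20],[300,-380,20],[300,-380,20],[300,-380,20],[300,-380,20],[300,-380,20],[300,-380,20],[300,-380,20],[300,-380,20],[300,-380,20],[300,-380,20]],"turn":[[0,0,0.2],[0,0,0.2],[0,0,0.2],[0,0,0.2],[0,0,0.2],[0,0,0.2],[0,0,0.2],[0,0,0.2],[0,0,0.2],[0,0,0.2],[0,0,0.2],[0,0,0.2]]}'
python3 - <<'E'
from h import *
import time
k=K("wrist");im,d=camera("wrist");np.savez("w1",im=im,d=d,P=cloud("wrist",d,k));np.save("w1k.npy",k[3]);print(k,robot.get_obs()["position"],robot.get_obs()["tool_rot"])
save("w1.png",cv2.resize(im,(800,600)))
E
```

```text
time: 1.1
position: [0.5449, 0.1927, 0.2614]
tool_rot: [0.1, 0.995, -0.0, 0.001]
ft_force: [-0.2, 0.7, -0.0]
grip_width: 0.0867
grip_force: 0.0
(np.float64(303.029856805247), 258.38882564347887, 190.29771245287301, array([[ 1.99983934e-01,  9.43321194e-01,  2.64861381e-01,
         4.72902715e-01],
       [ 9.79799096e-01, -1.92428866e-01, -5.44505580e-02,
         2.08340375e-01],
       [-3.97390079e-04,  2.70400179e-01, -9.62747935e-01,
         4.05008224e-01],
       [ 0.00000000e+00,  0.00000000e+00,  0.00000000e+00,
         1.00000000e+00]])) [0.5483969  0.18949044 0.26168338] [ 0.10164299  0.99481605 -0.00151918  0.00272438]
```

View pics/w1.png

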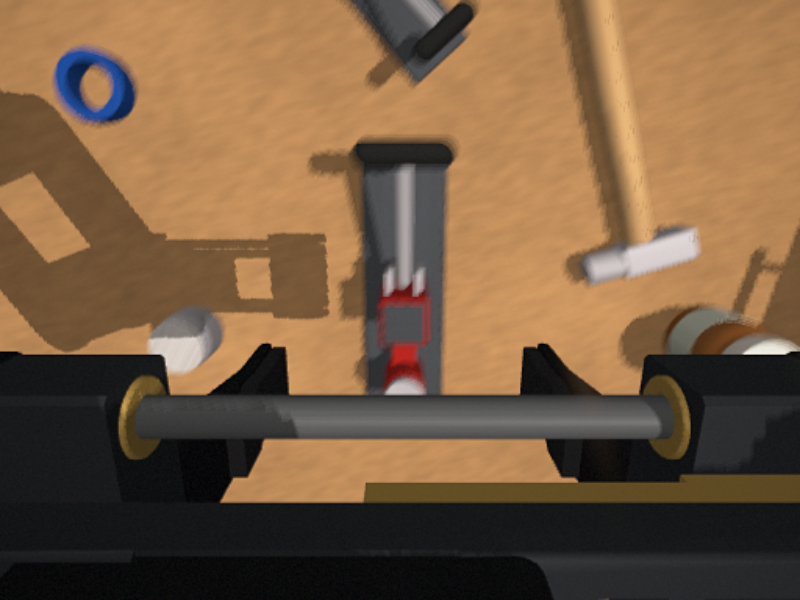

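Wrist view: the larger jack is aligned with the tool, its block top is at (405,325), its bar at (404,153), and the handle is vertical in the image. The small jack is at the top and out of the way.

Run:
```python
from h import *
w=np.load("w1.npz");k=(303.03,258.389,190.298,np.load("w1k.npy"))
print("block",ray("w",405/1.5625-.5,325/1.5625-.5,.082,k),w["P"][208,259],"bar",ray("w",404/1.5625,153/1.5625,.098,k),w["P"][96,259])
P=w["P"];im=w["im"]
m=(abs(P[...,2]-.082)<.005)&(abs(P[...,0]-.578)<.05)&(abs(P[...,1]-.188)<.05);q=P[m]
print("blocktop",q.mean(0),len(q),cv2.minAreaRect(q[:,:2].astype(np.float32)))
m=(P[...,2]>.004)&(P[...,2]<.012)&(abs(P[...,0]-.52)<.1)&(abs(P[...,1]-.19)<.07);q=P[m]
print(cv2.minAreaRect(q[:,:2].astype(np.float32)))
o=robot.get_obs();print(o["position"],o["tool_rot"])
```

```text
block [0.58153231 0.18639442 0.082     ] [0.58181073 0.18668068 0.08309824] bar [0.4662657  0.20973969 0.098     ] [0.46466052 0.21049884 0.09989954]
blocktop [0.5769866  0.1892714  0.08226127] 960 ((0.577856183052063, 0.18938159942626953), (0.035483747720718384, 0.035119589418172836), 77.92723846435547)
((0.5491053462028503, 0.194925457239151), (0.0700773298740387, 0.1576116383075714), 78.49610137939453)
[0.5483969  0.18949044 0.26168338] [ 0.10164299  0.99481605 -0.00151918  0.00272438]
```

```bash
python3 -m handwheel '{"hand":[1,1,1,1,1],"translation":[[36,-8,-40],[36,-8,-80],[36,-8,-100],[36,-8,-100],[36,-8,-100]],"turn":[[0,0,0],[0,0,0],[0,0,0],[0,0,0],[0,0,0]]}'
python3 -c "
from h import *
o=robot.get_obs();print(o['position'],o['tool_rot'],o['ft_force'])"
```

```text
time: 1.57
position: [0.577, 0.1879, 0.1598]
tool_rot: [0.099, 0.995, -0.001, -0.003]
ft_force: [1.3, 0.2, 0.6]
grip_width: 0.087
grip_force: 0.0
[0.57703276 0.18786423 0.15977789] [ 9.92776173e-02  9.95056050e-01 -5.74075469e-04 -2.66116309e-03] [1.31352052 0.24431913 0.56021517]
```

```bash
python3 -m handwheel '{"hand":[1,1,1,1,0,0,0,0,0,0],"translation":[[2,0,-40],[2,0,-80],[2,0,-100],[2,0,-100],[2,0,-100],[2,0,-100],[2,0,-100],[2,0,-100],[2,0,-100],[2,0,-100]],"turn":[[0,0,0],[0,0,0],[0,0,0],[0,0,0],[0,0,0],[0,0,0],[0,0,0],[0,0,0],[0,0,0],[0,0,0]]}' 45
```

```text
time: 2.4
position: [0.5812, 0.1881, 0.0627]
tool_rot: [0.099, 0.995, 0.0, 0.001]
ft_force: [-0.6, 0.2, 0.4]
grip_width: 0.0547
grip_force: 0.0
```

```bash
python3 -m handwheel '{"hand":[0,0,0,0,0,0,0,0],"translation":[[0,0,0],[0,0,0],[0,0,0],[0,0,0],[0,0,0],[0,0,40],[0,0,80],[0,0,80]],"turn":[[0,0,0],[0,0,0],[0,0,0],[0,0,0],[0,0,0],[0,0,0],[0,0,0],[0,0,0]]}' 45
python3 - <<'E'
from h import *
t=np.load("top.npz");im=t["im"]
h=cv2.cvtColor(im,cv2.COLOR_RGB2HSV)
m=((h[...,0]>18)&(h[...,0]<34)&(h[...,1]>150)&(h[...,2]>90)).astype(np.uint8);m[:140]=0;m[162:]=0;m[:,:285]=0;m[:,306:]=0
c=max(cv2.findContours(m,0,2)[0],key=cv2.contourArea);print(cv2.minEnclosingCircle(c),cv2.fitEllipse(c));(u,v),_,_=cv2.fitEllipse(c)
print("disc",ray("top",u,v,.09))
P=t["P"];Bx=lambda x,y,z:ray("top",260+(x-300)/5.882-.5,80+y/5.882-.5,z)
def yaw(a,b):d=b-a;return np.degrees(np.arctan2(d[1],d[0])).round(1)
print("lug",yaw(Bx(462,460,.09),Bx(478,320,.09)),yaw(Bx(547,470,.09),Bx(563,322,.09)),"mid front",(Bx(462,460,.09)+Bx(547,470,.09))/2)
print("base",yaw(Bx(347,372,.02),Bx(668,410,.02))+90,"cross",yaw(Bx(390,50,.244),Bx(757,97,.244))+90,"plate",yaw(Bx(357,300,.1),Bx(692,343,.1))+90)
o=robot.get_obs();print(o["position"],o["tool_rot"],o["ft_force"],o["grip_width"])
E
```

```text
time: 3.07
position: [0.5844, 0.1888, 0.1465]
tool_rot: [0.099, 0.995, 0.001, 0.005]
ft_force: [3.8, 0.3, -6.3]
grip_width: 0.0358
grip_force: 45.0
((293.85955810546875, 153.61236572265625), 7.320329189300537) ((294.6561279296875, 152.6219940185547), (11.364821434020996, 13.047140121459961), 45.0490608215332)
disc [ 0.66632578 -0.14396516  0.09      ]
lug -7.2 -7.3 mid front [ 0.64534854 -0.1422312   0.09      ]
base -6.700000000000003 cross -7.400000000000006 plate -7.400000000000006
[0.58440926 0.18881729 0.14647207] [0.0991373  0.99505979 0.0013966  0.00508535] [ 3.8122617   0.29083381 -6.28032954] 0.03576131467053802
```

```bash
python3 -m handwheel '{"hand":[0,0,0,0,0,0,0,0,0,0,0,0],"translation":[[-4,-15,0],[-12,-45,0],[-20,-80,0],[-30,-115,0],[-40,-150,0],[-50,-185,0],[-58,-220,0],[-65,-250,0],[-72,-278,0],[-77,-298,0],[-81,-311,0],[-81,-311,0]],"turn":[[0,0,0.01],[0,0,0.02],[0,0,0.03],[0,0,0.04],[0,0,0.05],[0,0,0.06],[0,0,0.07],[0,0,0.07],[0,0,0.07],[0,0,0.07],[0,0,0.07],[0,0,0.07]]}'
python3 -m handwheel '{"hand":[0,0,0,0,0],"translation":[[0,0,-25],[0,0,-55],[0,0,-70],[0,0,-73],[0,0,-73]],"turn":[[0,0,0],[0,0,0],[0,0,0],[0,0,0],[0,0,0]]}'
python3 - <<'E'
from h import *
k=K("top");im,d=camera("top");P=cloud("top",d,k);np.savez("top2",im=im,d=d,P=P);o=robot.get_obs();print(o["position"],o["tool_rot"],o["ft_force"],o["grip_width"])
save("t2.png",cv2.resize(im[100:280,200:440],(800,600),interpolation=cv2.INTER_CUBIC))
E
```

```text
time: 4.07
position: [0.4982, -0.1255, 0.1399]
tool_rot: [0.066, 0.998, -0.0, -0.001]
ft_force: [0.8, -0.6, -8.4]
grip_width: 0.0357
grip_force: 45.0
time: 4.48
position: [0.4982, -0.1218, 0.0666]
tool_rot: [0.064, 0.998, 0.001, -0.002]
ft_force: [-0.3, -1.1, -7.4]
grip_width: 0.0356
grip_force: 45.0
[ 0.49933499 -0.12237026  0.06778402] [ 6.41302046e-02  9.97941094e-01  4.39227727e-04 -8.34992304e-04] [-0.09402673 -0.95462785 -7.1755772 ] 0.03568274408286664
```

View pics/t2.png

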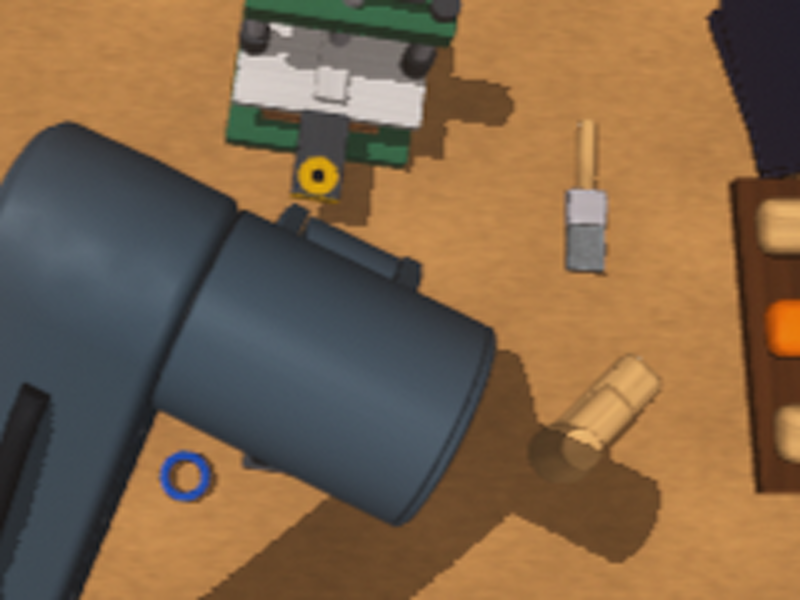

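The top view shows the arm hiding the jack in front of the lug, with the tin and the press undisturbed and the disc at (318,176). I'll slide the jack in slowly and keep it low.

```bash
python3 -m handwheel '{"hand":[0,0,0,0,0,0,0,0,0,0,0,0],"translation":[[8,-1,-2],[20,-2,-3],[32,-4,-3],[45,-5,-3],[58,-7,-3],[70,-8,-3],[80,-10,-3],[90,-11,-3],[98,-12,-3],[98,-12,-3],[98,-12,-5],[98,-12,-7]],"turn":[[0,0,0],[0,0,0],[0,0,0],[0,0,0],[0,0,0],[0,0,0],[0,0,0],[0,0,0],[0,0,0],[0,0,0],[0,0,0],[0,0,0]]}'
python3 - <<'E'
from h import *
o=robot.get_obs();print(o["position"],o["tool_rot"],o["ft_force"])
im,d=camera("scene");save("s3.png",cv2.resize(im[150:300,220:420],(800,600),interpolation=cv2.INTER_CUBIC))
E
```

```text
time: 5.53
position: [0.5969, -0.1346, 0.0616]
tool_rot: [0.064, 0.998, 0.0, -0.001]
ft_force: [-0.5, 0.6, -1.5]
grip_width: 0.0355
grip_force: 45.0
[ 0.59685937 -0.13464087  0.0615956 ] [ 6.42623720e-02  9.97932818e-01  1.98885393e-04 -6.31805834e-04] [-0.50125526  0.56514104 -1.51114252]
```

View pics/s3.png

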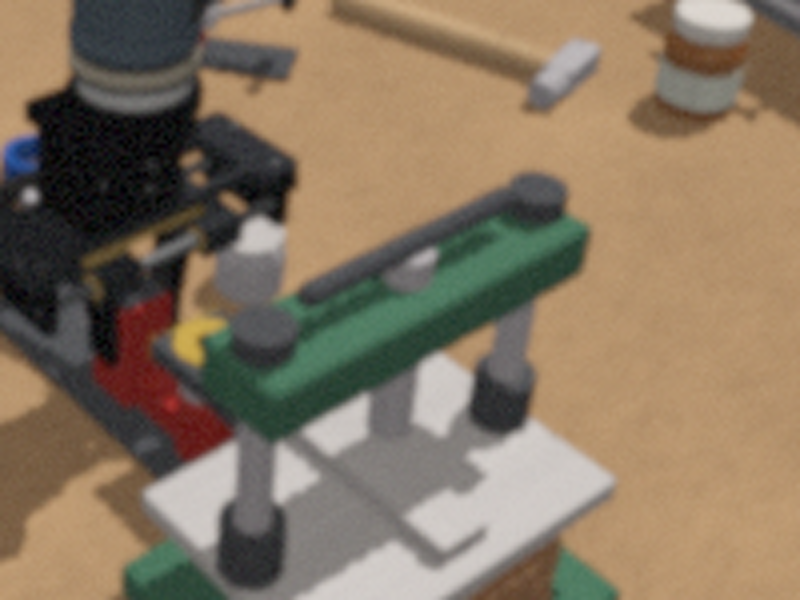

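The scene view shows the jack flat on the table with its arm under the lug, the disc at (197,340), and the fingers clear of the lug. Release, rise, and look from above the pad.

```bash
python3 -m handwheel '{"hand":[0,0.3,0.6,0.9,1,1,1,1,1,1,1,1],"translation":[[0,0,0],[0,0,0],[0,0,0],[0,0,0],[0,0,0],[0,0,0],[0,0,15],[0,0,40],[0,0,80],[0,0,120],[0,0,160],[0,0,200]],"turn":[[0,0,0],[0,0,0],[0,0,0],[0,0,0],[0,0,0],[0,0,0],[0,0,0],[0,0,0],[0,0,0],[0,0,0],[0,0,0],[0,0,0]]}'
python3 -m handwheel '{"hand":[1,1,1,1,1],"translation":[[30,-4,30],[60,-8,40],[60,-8,40],[60,-8,40],[60,-8,40]],"turn":[[0,0,0],[0,0,0],[0,0,0],[0,0,0],[0,0,0]]}'
python3 - <<'E'
from h import *
k=K("wrist");im,d=camera("wrist");np.savez("w2",im=im,d=d,P=cloud("wrist",d,k));np.save("w2k.npy",k[3])
save("w2.png",cv2.resize(im,(800,600),interpolation=cv2.INTER_CUBIC))
E
```

```text
time: 6.58
position: [0.5974, -0.1351, 0.2639]
tool_rot: [0.064, 0.998, -0.0, 0.0]
ft_force: [1.1, -0.1, 0.5]
grip_width: 0.0861
grip_force: 0.0
time: 7.0
position: [0.6564, -0.1426, 0.3005]
tool_rot: [0.064, 0.998, 0.0, -0.001]
ft_force: [-0.3, 0.9, -0.7]
grip_width: 0.0868
grip_force: 0.0
```

View pics/w2.png

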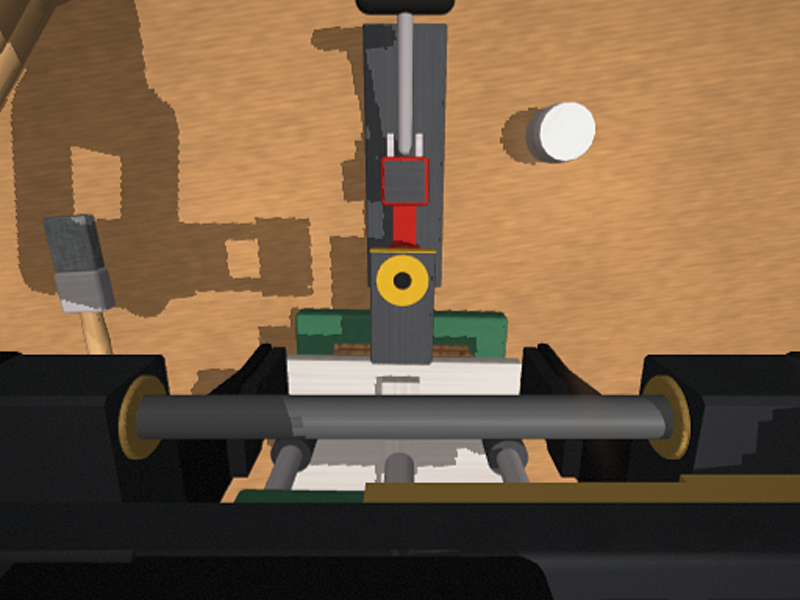

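Run:
```python
from h import *
w=np.load("w2.npz");k=(303.03,258.389,190.298,np.load("w2k.npy"));P=w["P"]
r=lambda x,y,z:ray("w",x/1.5625-.5,y/1.5625-.5,z,k)
b=r(405,181,.082);d=r(402.5,280.5,.09);print("block",b,P[115,259],"disc",d,P[182,257])
c,s=np.cos(np.radians(7.3)),np.sin(np.radians(7.3));R=np.array([[c,-s],[s,c]]) # world->press
print("disc-block in press frame",R@(d-b)[:2]*1000, "want 70,0")
m=(abs(P[...,2]-.082)<.004)&(abs(P[...,0]-.598)<.03)&(abs(P[...,1]+.135)<.03);print(cv2.minAreaRect(P[m][:,:2].astype(np.float32)))
print("lug front",r(402,249,.09),"yaw jack base",[np.degrees(np.arctan2(*(r(*a,.008)-r(*e,.008))[1::-1])) for a,e in(((370,280),(363,30)),((440,280),(446,30)))])
o=robot.get_obs();print(o["position"],o["tool_rot"])
```

```text
block [ 0.59400251 -0.13308444  0.082     ] [ 0.59362052 -0.13268884  0.08378883] disc [ 0.66718455 -0.14451532  0.09      ] [ 0.67045157 -0.145059    0.09151904]
disc-block in press frame [74.04132093 -2.03937842] want 70,0
((0.5950674414634705, -0.13292348384857178), (0.035291820764541626, 0.03411655128002167), 82.5601806640625)
lug front [ 0.64292523 -0.14171946  0.09      ] yaw jack base [np.float64(-6.944929153083303), np.float64(-7.590316031747382)]
[ 0.65595936 -0.14251087  0.30002659] [ 6.43616998e-02  9.97924499e-01  5.79820273e-04 -1.98214022e-03]
```

The wrist view shows the disc at (402,280), the block at (405,181) and the yaw matching. The saddle sits about 4 mm short of the pad centre and 2 mm aside, within the 12 mm limit. Now move over the bar with fingers shut.

```bash
python3 -m handwheel '{"hand":[0,0,0,0,0,0,0,0,0,0,0,0],"translation":[[-40,5,0],[-80,10,0],[-120,16,-20],[-150,20,-50],[-175,24,-85],[-184,25,-120],[-184,25,-150],[-184,25,-165],[-184,25,-165],[-184,25,-165],[-184,25,-165],[-184,25,-165]],"turn":[[0,0,0],[0,0,0],[0,0,0],[0,0,0],[0,0,0],[0,0,0],[0,0,0],[0,0,0],[0,0,0],[0,0,0],[0,0,0],[0,0,0]]}' 20
python3 - <<'E'
from h import *
k=K("wrist");im,d=camera("wrist");P=cloud("wrist",d,k);o=robot.get_obs();print(o["position"],o["grip_width"],o["ft_force"])
save("w3.png",im)
E
```

```text
time: 8.05
position: [0.4744, -0.1184, 0.1377]
tool_rot: [0.064, 0.998, -0.001, 0.001]
ft_force: [0.2, 0.4, 0.3]
grip_width: 0.0149
grip_force: 0.0
[ 0.47447106 -0.11840619  0.13780451] 0.01100750432080397 [-0.07442563 -0.83327356  0.69109429]
```

View pics/w3.png

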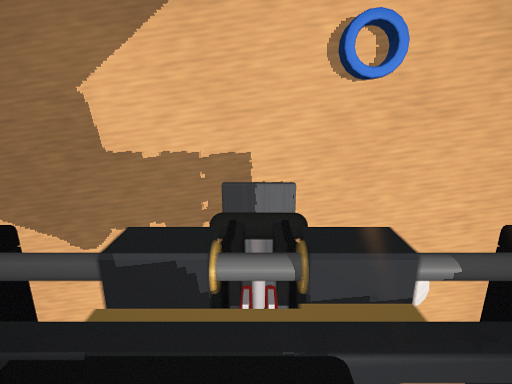

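The fingertips are over the bar (about 258,220) and centred on it, with the tape clear at (375,43). Push down.

```bash
python3 -m handwheel '{"hand":[0,0,0,0,0,0,0],"translation":[[0,0,-10],[0,0,-20],[0,0,-30],[0,0,-40],[0,0,-48],[-1,0,-55],[-1,0,-55]],"turn":[[0,0,0],[0,0,0],[0,0,0],[0,0,0],[0,0,0],[0,0,0],[0,0,0]]}'
```

```text
time: 8.68
position: [0.4718, -0.1177, 0.0816]
tool_rot: [0.064, 0.998, 0.0, -0.001]
ft_force: [-5.0, 1.3, 14.3]
grip_width: 0.0008
grip_force: 7.0
```

```bash
python3 -m handwheel '{"hand":[0,0,0,0,0,0],"translation":[[0,0,-8],[0,0,-14],[0,0,-20],[0,0,-24],[0,0,-24],[0,0,-24]],"turn":[[0,0,0],[0,0,0],[0,0,0],[0,0,0],[0,0,0],[0,0,0]]}'
```

```text
time: 9.18
position: [0.472, -0.1177, 0.0595]
tool_rot: [0.064, 0.998, 0.0, -0.0]
ft_force: [-5.5, 1.5, 21.1]
grip_width: 0.0005
grip_force: 10.7
```

Run:
```python
from h import *
def Z(im,P):
    h=cv2.cvtColor(im,cv2.COLOR_RGB2HSV);m=(h[...,0]>18)&(h[...,0]<34)&(h[...,1]>150)&(h[...,2]>90)&(abs(P[...,0]-.667)<.04)&(abs(P[...,1]+.145)<.04);return np.median(P[m],0),m.sum()
t=np.load("top2.npz");print(Z(t["im"],t["P"]))
k=K("top");im,d=camera("top");P=cloud("top",d,k);print(Z(im,P));o=robot.get_obs();print(o["position"],o["ft_force"])
```

```text
(array([ 0.66421705, -0.1446595 ,  0.0912029 ]), np.int64(117))
(array([ 0.66397797, -0.14386298,  0.10471571]), np.int64(118))
[ 0.47198993 -0.11766946  0.0595259 ] [-5.45328416  1.62679051 21.57845908]
```

Plate raised 13.5 mm, so the first pump is done. Now go up fully, and look from the wrist to check for slip.

```bash
python3 -m handwheel '{"hand":[0,0,0,0,0,0,0,0,0,0],"translation":[[0,0,12],[0,0,24],[0,0,36],[0,0,48],[1,0,60],[1,0,75],[1,0,85],[1,0,85],[1,0,85],[1,0,85]],"turn":[[0,0,0],[0,0,0],[0,0,0],[0,0,0],[0,0,0],[0,0,0],[0,0,0],[0,0,0],[0,0,0],[0,0,0]]}'
python3 - <<'E'
from h import *
def Z(im,P):
    h=cv2.cvtColor(im,cv2.COLOR_RGB2HSV);m=(h[...,0]>18)&(h[...,0]<34)&(h[...,1]>150)&(h[...,2]>90)&(abs(P[...,0]-.667)<.04)&(abs(P[...,1]+.145)<.04);return np.median(P[m],0),m.sum()
k=K("top");im,d=camera("top");P=cloud("top",d,k);print(Z(im,P))
im,d=camera("wrist");save("w4.png",im);o=robot.get_obs();print(o["position"],o["ft_force"])
E
```

```text
time: 10.07
position: [0.4737, -0.118, 0.1422]
tool_rot: [0.064, 0.998, 0.0, 0.0]
ft_force: [0.1, 0.6, -0.4]
grip_width: 0.0004
grip_force: 0.0
(array([ 0.66423052, -0.14454169,  0.09118837]), np.int64(118))
[ 0.47334887 -0.11787529  0.14177851] [ 0.28642138 -0.05835433 -0.54063617]
```

View pics/w4.png

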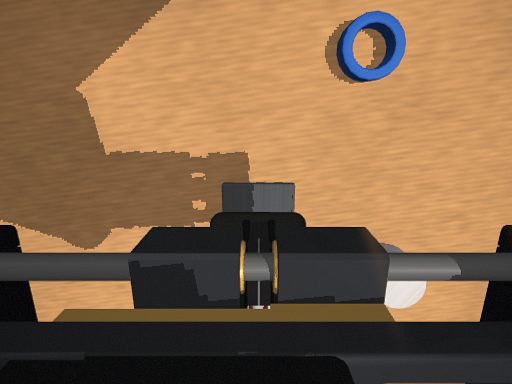

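The plate is back down, the bar is up, and the jack's plate end (258,183) is at the same pixels as before, so it did not slip. Final push.

```bash
python3 -m handwheel '{"hand":[0,0,0,0,0,0,0,0,0,0,0,0],"translation":[[0,0,-15],[0,0,-25],[0,0,-35],[0,0,-45],[-1,0,-54],[-1,0,-62],[-1,0,-70],[-1,0,-77],[-1,0,-83],[-1,0,-86],[-1,0,-86],[-1,0,-86]],"turn":[[0,0,0],[0,0,0],[0,0,0],[0,0,0],[0,0,0],[0,0,0],[0,0,0],[0,0,0],[0,0,0],[0,0,0],[0,0,0],[0,0,0]]}'
python3 -m handwheel '{"hand":[0,0,0],"translation":[[0,0,0],[0,0,0],[0,0,0]],"turn":[[0,0,0],[0,0,0],[0,0,0]]}'
python3 - <<'E'
from h import *
k=K("top");im,d=camera("top");P=cloud("top",d,k)
h=cv2.cvtColor(im,cv2.COLOR_RGB2HSV);m=(h[...,0]>18)&(h[...,0]<34)&(h[...,1]>150)&(h[...,2]>90)&(abs(P[...,0]-.667)<.04)&(abs(P[...,1]+.145)<.04);print(np.median(P[m],0))
o=robot.get_obs();print(o["position"],o["ft_force"])
E
```

```text
time: 11.17
position: [0.4708, -0.1173, 0.0587]
tool_rot: [0.064, 0.998, 0.0, -0.002]
ft_force: [-9.0, 1.6, 32.0]
grip_width: 0.0005
grip_force: 15.9
time: 11.42
position: [0.4707, -0.1173, 0.0587]
tool_rot: [0.064, 0.998, 0.0, -0.001]
ft_force: [-8.2, 1.6, 31.5]
grip_width: 0.0004
grip_force: 15.6
[ 0.66438551 -0.14355764  0.10514787]
[ 0.47071833 -0.11730636  0.05874567] [-8.01654751  1.70298151 31.65205582]
```

```bash
python3 -m handwheel '{"hand":[0,0,0,0],"translation":[[0,0,1],[0,0,1],[0,0,1],[0,0,1]],"turn":[[0,0,0],[0,0,0],[0,0,0],[0,0,0]]}' && python3 -c "
from rig import hand_in
print(hand_in())"
```

```text
time: 11.8
position: [0.4707, -0.1173, 0.0592]
tool_rot: [0.064, 0.998, 0.0, -0.002]
ft_force: [-7.6, 1.8, 26.5]
grip_width: 0.0006
grip_force: 13.0
the job is handed in; nothing more can be done
None
```

The job is handed in at about 12 s: the jack stands about 4–5 mm from the pad centre, one full trial pump is done, and the handle is held down with about 26 N, keeping the press plate about 14 mm up; the hand-in returned no verdict.

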